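Seat the vial stopper with the ratchet press and back the ram off

TASK

Seat the stopper in the vial with the ratchet press: with the pawl left down on the toothed wheel, work the knob round clockwise over its notches until the ram has wedged the stopper firmly, with about 30 N of push and never over 50 N, or the glass cracks. Then throw the pawl right back off the wheel, never forcing the wheel against it, turn the knob back until the ram is fully withdrawn, and let go, leaving the pawl thrown back. Leave everything else on the bench where it is.

Things in the scene. Friction and masses are not known exactly. Their poses are not given: they have to be found in the camera images.
- press: the stopper press, a grey base plate 155 x 325 x 10 mm fixed to the bench, lying along its own y, with a flat toothed steel wheel, a ram and a cradle on it. Origin on the bench under the wheel's vertical axis; its z is up, its own +y is the way the ram presses. Plate spans x -70 to 85 mm, y -90 to 235 mm. The wheel's disc is 120 mm across, its top 58 mm above the bench
- wheel (a joint): turn of the wheel with its knob (rad): 0 = ram fully back against its stop, grows as it is turned clockwise seen from above; 2.7 is the end. The gearing moves the ram 16 mm per rad (1 N on the ram is 0.016 N m at the knob). It turns freely (about 0.06 N m) and stays where it is left. With the pawl down it ratchets clockwise only, in 12 steps of 0.524 rad a turn
- knob_grip (a point): the bar-shaped white plastic grip on the wheel's axis: 50 mm long along this point's own x, 14 mm thick along its y, 34 mm tall; the point is at its middle height, 106 mm above the bench, on the axis; the bar's top is 120 mm above the bench. Below the bar only a 14 mm thick stem
- pawl (a joint): angle of the pawl (rad), a bell crank on a level pin: 0 = arm down among the wheel's teeth (up to 0.13 while it rides over a tooth), grows as the arm swings up; 1.45 = thrown right back against its stop, arm upright. It is held by its own weight alone: let go below 0.45 it falls back onto the wheel, above 0.6 it falls over to 1.45 and stays there
- pawl_tab (a point): point on the pawl's upright white thumb tab, 32 mm above the pawl's pin. Pawl down, the tab is 24 mm wide along the press's y, 6 mm thick along its x, and stands 4 to 49 mm above the pin. The pin is 74 mm above the bench, at x 55, y -52 mm in the press's frame. Pushing the tab's upper part along the press's +x throws the pawl back (under 1 N)
- pawl_tip: the tip of the pawl's arm; origin on the pawl's pin. The arm runs 55 mm from the pin along the press's -x, its top 77 mm above the bench. The tip drops behind 6 mm high teeth and bends if more than 15 N is put on it by turning the wheel anticlockwise against it
- tooth_ring: ring of 12 saw teeth on top of the wheel's disc; origin on the wheel's axis at the disc's top, 58 mm above the bench
- ram_face (a point): middle of the ram's round pressing face (rubber pad 26 mm across), 32 mm above the bench, facing the press's +y; 95 mm along the press's y from the wheel's axis when the ram is fully back
- ram_pad: the ram's rubber pad; same origin as ram_face
- vial: the glass vial lying along the press's y in a wooden cradle fixed on the base plate, mouth towards the ram; where it is clamped along the plate differs from day to day. Origin on the plate, 22 mm under the centre of the mouth. The vial is 28 mm across at its lip
- stopper (a joint): how far the brown tapered stopper has gone in (m): 0 = head standing 18 mm off the vial's lip. It slides against about 10 N (about 0.2 N m at the knob while it moves, less at rest), then wedges at a depth that differs from vial to vial and cannot be seen, at 0.010 to 0.0145; from there the push rises by about 25 N per mm (0.4 N per 0.001 rad at the knob)
- stopper_face (a point): middle of the outer face of the stopper's head (30 mm across, 8 mm thick), facing the ram; it moves in with the stopper
- stopper_head: the stopper's head; origin on its inner side, 8 mm behind the face. Firmly wedged means more than 20 N of push from the ram on it (0.37 N m at the knob); above 50 N (0.85 N m at the knob) the glass lip cracks. Aim for 30 N, about 0.5 N m
- spare_stopper: loose spare stopper, 30 mm across, 26 mm tall, standing on the base plate; origin under it
- spare_vial: small capped vial, 26 mm across, 60 mm tall, standing on the base plate; origin under it
- beaker: clear beaker, 76 mm across, 95 mm tall; origin under it
- weigh_boat: white square weighing boat, 85 x 85 x 22 mm; origin under it
- meter: hand-held meter lying flat, 70 x 135 x 37 mm; origin under it
- spatula: narrow steel laboratory spatula, 165 mm long along its x, 4 mm thick, lying flat; origin under it, near the middle
- glass_plate: square glass plate 75 x 75 x 5 mm lying flat; origin under it

How it is judged:
On the way, in this order (a step that is already met when the one before it is completed fails the run):
1. the stopper is pushed firmly into its wedge (over 20 N from the ram) with the pawl still down on the wheel (contact force between ram_pad and stopper_head above 20 N and value of joint stopper above 0.009 m and value of joint pawl below 0.25 rad), for 0.1 s.
2. the pawl is thrown right back, off the wheel, while the ram is still forward (value of joint pawl above 1.2 rad and value of joint wheel above 0.8 rad), for 0.2 s.
3. the ram is fully withdrawn (knob within 0.15 rad of its back stop) (value of joint wheel below 0.15 rad), for 0.2 s.
At the end, for the whole second after the job is handed in: the stopper still in its wedge (at least 9 mm in), the pawl thrown back (beyond 1.2 rad), the ram fully withdrawn (knob within 0.15 rad, or 2.4 mm of ram, of its back stop) and at rest (value of joint stopper above 0.009 m and value of joint pawl above 1.2 rad and value of joint wheel below 0.15 rad and velocity of joint wheel below 0.05 rad/s); the robot touches nothing.
It fails at once if the ram bears on the stopper with more than 50 N (the glass lip would crack) (contact force between ram_pad and stopper_head above 50 N).
It fails at once if the wheel is forced back against the pawl (more than 15 N on its tip) (contact force between pawl_tip and tooth_ring above 15 N).
It fails at once if something else on the bench is moved by more than 25 mm (distance of any of spare_stopper, spare_vial, beaker, weigh_boat, meter, spatula, glass_plate from where it was at the start of the episode above 0.025 m).
It also fails if it takes over 72 s, if anything falls off the work surface, if the arm or the gripper's body presses on something with over 40 N, if the wrist force passes 120 N, or if a joint passes its speed limit or range.

ROBOT

A 7-joint arm with a two-finger parallel gripper is mounted at the origin on the work surface. World frame = base frame: x ahead of the robot, y to its left, z up, the work surface at z = 0. Lengths are in m, angles in rad, forces in N, time in s.
With the tool pointing down it reaches from about 0.4 to 0.875 m from the base axis. Payload 19.3 kg.
Tool frame: the origin (TCP) lies at the centre of the arm's flange, where the gripper is bolted on; the fingertips stand 173 mm ahead of it and the grasp point (between the pads) lies 155 mm ahead of it (bot.grip_point_offset is the distance from the TCP to the grasp point, in m); z points along the fingers, x is the direction in which the jaws open and shut, and the axes are right-handed (so a half turn about z gives the same grasp; the last joint's range is limited). The gripper opens to 85 mm and grips with 20 to 120 N. Pads are 22 mm wide; open, the fingers measure 114 mm over their backs; the gripper's body (76 mm by 85 mm) begins 54 mm behind the grasp point. The pads swing forward as they close: fully open they stand 13 mm farther back than shut.
Start: joints at [1.188, 0.521, -0.036, 1.599, 0.021, 1.021, -0.113], TCP at [0.192, -0.595, 0.405] pointing down, gripper open.
Joint ranges: [-2.91, 2.91], [-0.3, 2.13], [-1.5, 1.42], [0.17, 2.43], [-1.26, 4.41], [0.16, 1.93], [-2.52, 2.52]. Speed limits (rad/s): [1.89, 1.89, 2.39, 2.39, 3.01, 3.01, 3.01].

INTERFACE

Orientations are given as [roll, pitch, yaw] about the fixed x, y, z axes, in that order (R = Rz(yaw) Ry(pitch) Rx(roll)).
In Python, from workcell import bot gives the robot as it stands.
- The arm moves only by the tool step_arm, never from a script. Its argument "plan" is a list that holds one entry, the list of rows, each a list of 4 numbers: the shift along the world's x, y, z in cm, then the turn about the world's z in rad. A call has 1 to 12 rows; each row is the pose to reach, as a shift and turn from the pose measured when the call began; what a row does not reach only later rows make up. A row lasts 1/12 s, in which the tool goes at most 41.7 mm and 7.16 degrees, less where a joint would pass 70% of its speed; a pose out of reach is approached as far as the arm can. A call with a gripper value outside its range is refused whole. "jaw" is the closure, from 0 (fully open) to 1 (shut), set as the call begins (left out, the last holds). The fingers move at their own pace and stop on an object; "force" is the grip in N (left out, the last holds). Time passes only in rows, so rows that repeat a pose let the fingers close. It gives the time, the measured TCP pose, the force and the opening at its end, in the units of the state.
- bot.observe(): the state, without advancing time (a new reading comes with each control period).
- bot.grab_frame(name): name is "scene" or "top" or "wrist"; returns a dict with "pixels" (480x640x3 uint8, blue, green, red), "mtx" (3x3 intrinsics, pixels), "R" (3x3) and "t" (3): a world point X has camera coordinates R X + t. Camera axes: x right, y down, z forward; pixel columns grow to the right and rows downward; lengths in m; the calibration is good to about 2 mm. The wrist camera is an equidistant fisheye: a pixel r from the principal point sees the ray r / f radians off the axis. A picture is of the moment at which its call begins. There is no depth.
- bot.job_done(): hands the job in, once; it reports no verdict.
The state is a dict: "clock": time; "qpos": joint angles; "qd": joint speeds; "joint_efforts": joint torques, N m; "position": TCP position; "tool_rot": TCP orientation; "force": force on the tool from outside, world axes, zero at the start; "moment": the same for the moment, N m; "grip_width": finger opening in m.
Only numpy, scipy, OpenCV 4.12 (cv2) and the standard library are available. Lean on these libraries where they do the work, as an engineer would, in place of code of your own. Each camera call takes 0.05 s, during which the arm holds its last target.

## Working session

There is one attempt and no reset: what is moved stays moved. The work goes in short steps, Python scripts to look and compute and a tool call to move; the robot and the scene stay as the last step left them, time stands still between calls to the robot, and variables do not carry over. Pictures are saved under pics/ and viewed, and the job is handed in when it is done.

Besides the shell and the picture viewer there is one more tool, called after "Request:" as name(argument=value, ...), one argument or row to a line, values as JSON. step_arm: Moves the arm, as the interface text tells. Its arguments: {"type":"object","properties":{"plan":{"type":"array"},"jaw":{"type":"number"},"force":{"type":"number"}},"required":["plan"]}

```bash
mkdir -p pics; ls
python3 - <<'E'
from workcell import bot
import cv2
for n in ["scene","top","wrist"]:
    f=bot.grab_frame(n); cv2.imwrite(f"pics/{n}0.png",f["pixels"]); print(n,f["mtx"].tolist(),f["R"].tolist(),f["t"].tolist())
print(bot.observe())
E
```

```text
pics
scene [[454.36870684427794, 0.0, 316.13855201376765], [0.0, 454.36870684427794, 233.26976017364373], [0.0, 0.0, 1.0]] [[0.7407956117158053, 0.671623249067675, -0.012003040214269959], [0.40021995751799533, -0.4556497731669691, -0.7951146268414282], [-0.5394866516114181, 0.5842135701305382, -0.6063403806513556]] [-0.3305561644712783, -0.12107203119680345, 1.3226809381083917]
top [[537.4868707841882, 0.0, 324.2913743681682], [0.0, 537.4868707841882, 245.1447323725851], [0.0, 0.0, 1.0]] [[-0.011312198838286268, -0.9999300803520161, 0.0034450783232378474], [-0.9919079951152584, 0.010785612872218174, -0.12649980150734946], [0.1264537994046491, -0.004848191640272775, -0.9919606502548111]] [-0.0022713719206376285, 0.47483348614018744, 1.2701810566061433]
wrist [[371.64829954431775, 0.0, 319.27284209578005], [0.0, 371.64829954431775, 238.76384773658913], [0.0, 0.0, 1.0]] [[0.306549853191091, -0.9518529515850526, -0.0017737156891836912], [-0.9041622735008208, -0.2917722272498201, 0.3120249198117161], [-0.2975193618680121, -0.09404746655016702, -0.9500722621722769]] [-0.6242259531300114, -0.0398454810070113, 0.3815631936592995]
{'clock': 0.15, 'qpos': array([ 1.18780176,  0.52187262, -0.03628699,  1.5999048 ,  0.02117681,
        1.02108581, -0.1128147 ]), 'qd': array([-5.05606014e-04, -1.59903852e-03, -1.20332987e-03, -2.55064571e-03,
        1.03565908e-04,  1.84560102e-05,  3.96004543e-04]), 'joint_efforts': array([ 3.41731147e-04, -9.27394867e+01,  1.98018618e+00, -3.70056295e+01,
        1.79140479e-02,  6.51846727e-03, -1.05714059e-04]), 'position': array([ 0.1922535 , -0.59457672,  0.40425118]), 'tool_rot': array([ 3.14153217e+00,  8.84428883e-04, -1.25807549e+00]), 'force': array([0.11722362, 0.85516753, 0.2578161 ]), 'moment': array([-0.00046276, -0.01488181,  0.01193268]), 'grip_width': 0.08532940170778153}
```

View pics/top0.png

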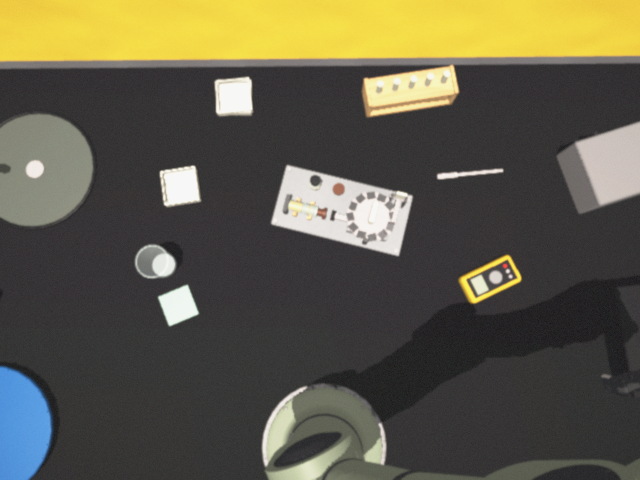

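View pics/scene0.png

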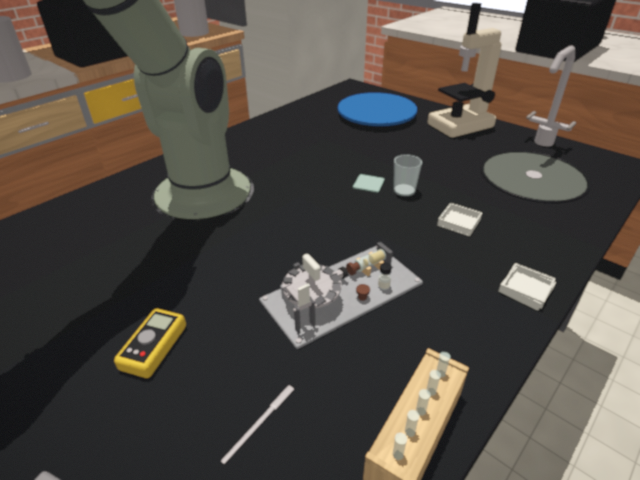

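View pics/wrist0.png

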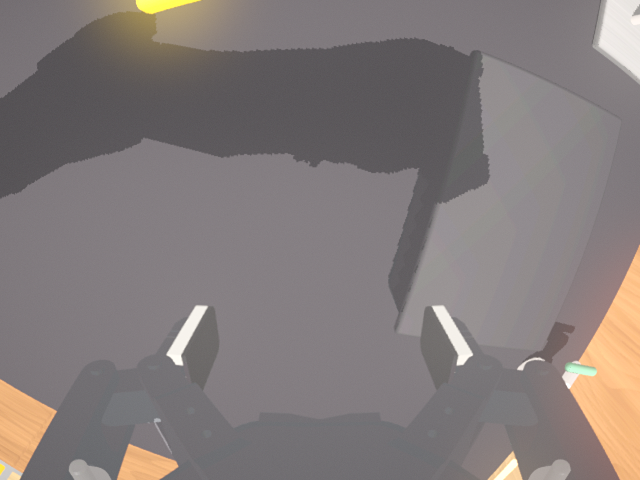

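The top view shows the press plate with corners at about (288,165), (412,194), (400,255) and (272,224). The wheel is near (370,215), the pawl is near (400,197), and the vial is to the left, so press +y is roughly world +y. Next I'll measure these.

```bash
cat > h.py <<'E'
import numpy as np, cv2
from workcell import bot
def ray(f,uv,z):
    K=f["mtx"];R=np.array(f["R"]);t=np.array(f["t"])
    uv=np.atleast_2d(np.array(uv,float))
    d=np.c_[(uv[:,0]-K[0][2])/K[0][0],(uv[:,1]-K[1][2])/K[1][1],np.ones(len(uv))]@R
    C=-R.T@t
    return C+d*((z-C[2])/d[:,2])[:,None]
def proj(f,X):
    X=np.atleast_2d(X);c=X@np.array(f["R"]).T+np.array(f["t"]);p=c@np.array(f["mtx"]).T
    return p[:,:2]/p[:,2:]
E
python3 - <<'E'
from h import *
f=bot.grab_frame("top"); im=f["pixels"]
g=im.min(2).astype(int)
m=((im.min(2)>95)&(im.max(2).astype(int)-im.min(2)<45)).astype(np.uint8)
roi=np.zeros_like(m); roi[155:265,262:422]=1; m&=roi
m=cv2.morphologyEx(m,cv2.MORPH_CLOSE,np.ones((9,9)))
cs,_=cv2.findContours(m,0,2); c=max(cs,key=cv2.contourArea)
w=ray(f,c[:,0,:],0.010)[:,:2]
r=cv2.minAreaRect((w*1000).astype(np.float32)); b=cv2.boxPoints(r); print(r,b.tolist())
big=cv2.resize(im[155:265,262:422],None,fx=5,fy=5,interpolation=cv2.INTER_CUBIC); cv2.imwrite("pics/topz.png",big)
s=bot.grab_frame("scene"); cv2.imwrite("pics/scz.png",cv2.resize(s["pixels"][230:350,255:430],None,fx=4.5,fy=4.5,interpolation=cv2.INTER_CUBIC))
E
```

```text
((567.3596801757812, -52.172454833984375), (328.3836975097656, 161.56112670898438), 75.20921325683594) [[447.3392333984375, -190.3012237548828], [603.5469970703125, -231.5462188720703], [687.380126953125, 85.95631408691406], [531.17236328125, 127.20130920410156]]
```

View pics/topz.png

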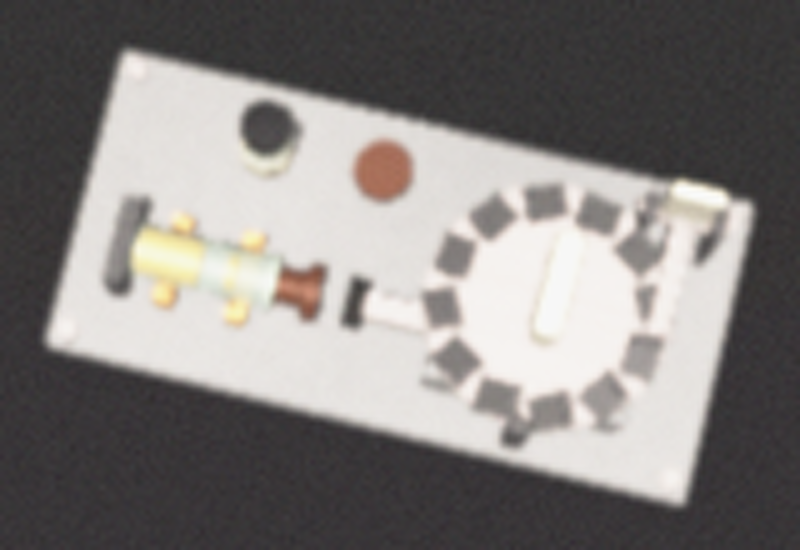

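View pics/scz.png

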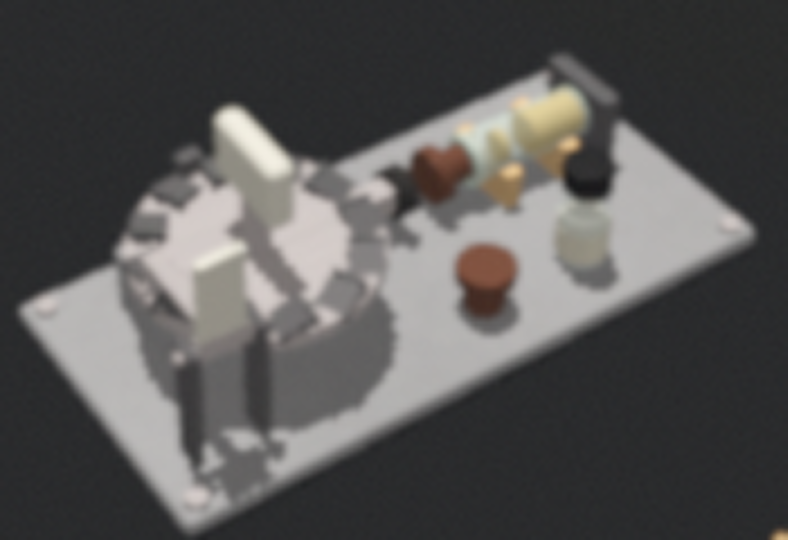

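Run:
```python
from h import *
f=bot.grab_frame("top"); im=f["pixels"]
print(im[205:222:2,366:382].min(2))
O=ray(f,[262+557/5,155+285/5],.12); print(O)
ends=ray(f,[[262+568/5-.5,155+235/5-.5],[262+547/5-.5,155+338/5-.5]],.12); print(ends, np.linalg.norm(ends[0]-ends[1]), np.arctan2(*(ends[0]-ends[1])[[1,0]]))
# plate corners by fitting lines from zoom corners
cor=np.array([[125,50],[753,203],[685,505],[47,348]])/5+[261.5,154.5]
w=ray(f,cor,.01); print(w)
for i in range(4): print(np.linalg.norm(w[i]-w[(i+1)%4]))
P=np.array([[85,235],[85,-90],[-70,-90],[-70,235]])/1000
# rigid fit
a=P-P.mean(0);b=w[:,:2]-w[:,:2].mean(0)
th=np.arctan2((a[:,0]*b[:,1]-a[:,1]*b[:,0]).sum(),(a*b).sum())
R=np.array([[np.cos(th),-np.sin(th)],[np.sin(th),np.cos(th)]])
o=w[:,:2].mean(0)-R@P.mean(0); print("yaw",th,"origin",o)
wd=lambda x,y:o+R@np.array([x,y])
tab=wd(.055,-.052);print("pin",tab)
s=bot.grab_frame("scene")
for n,X in dict(knobtop=[*o,.12],tab=[*tab,.123],ram=[*wd(0,.095),.032]).items():
    print(n,(proj(f,X)-[261.5,154.5])*5,(proj(s,X)-[254.5,229.5])*4.5)
print("tabtop img",ray(f,[261.5+697/5,154.5+192/5],.123))
```

```text
[[240 240 240 239 237 228 222 241 246 246 246 245 239 238 239 239]
 [239 240 240 239 232 218 233 245 246 246 246 240 231 238 239 240]
 [240 239 239 238 232 224 243 246 246 246 244 239 239 239 240 240]
 [238 238 238 233 222 234 245 247 246 246 240 234 239 239 240 240]
 [239 239 235 227 224 243 247 247 246 243 235 237 239 239 240 240]
 [240 238 229 216 239 246 247 247 245 241 232 237 237 238 238 239]
 [239 235 221 225 244 247 247 246 242 233 237 240 239 240 240 239]
 [236 227 213 238 246 247 246 245 241 237 239 239 239 239 239 239]
 [238 229 207 220 235 240 241 238 235 238 239 240 240 240 239 240]]
[[ 0.5379359  -0.11939647  0.12      ]]
[[ 0.56216297 -0.12382037  0.12      ]
 [ 0.51476783 -0.11320391  0.12      ]] 0.04856962999055883 -0.2203614115338127
[[ 0.6819681   0.08469959  0.01      ]
 [ 0.60048791 -0.22751862  0.01      ]
 [ 0.4497724  -0.18931653  0.01      ]
 [ 0.53114983  0.12356402  0.01      ]]
0.32267511993623543
0.15548171410925452
0.32329015461928146
0.15574528799297527
yaw -0.25399838499029687 origin [ 0.54036768 -0.12043218]
pin [ 0.58053668 -0.18458397]
knobtop [[561.65772253 282.20469452]] [[248.40978586 142.80377786]]
tab [[701.21070674 192.59605335]] [[213.23468326 258.18990866]]
ram [[354.85393633 270.2324248 ]] [[418.75243054 209.05863442]]
tabtop img [[ 0.58083355 -0.18267584  0.123     ]]
```

Request:
step_arm(
  plan=[
    [[1.5,2,0,0.1],[4,5,0,0.2],[7,9,0,0.3],[10,13,0,0.4],[13,17,0,0.5],[16,21,0,0.6],[19,25,0,0.7],[22,29,0,0.8],[25,33,0,0.9],[27,36,0,1.0],[29,39,0,1.1],[30,41,0,1.2]],
  ],
  jaw=0,
)

```text
clock: 1.35
position: [0.4785, -0.2063, 0.4048]
tool_rot: [3.141, -0.0, -0.053]
force: [0.2, -0.8, -1.2]
grip_width: 0.0856
```

Request:
step_arm(
  plan=[
    [[1,1.5,0,0.12],[2,3,0,0.24],[3,4.5,0,0.36],[4,6,0,0.48],[5,7,0,0.6],[5.5,8,0,0.72],[6.1,8.6,0,0.84],[6.1,8.6,0,0.96],[6.1,8.6,0,1.08],[6.1,8.6,0,1.2],[6.1,8.6,0,1.32],[6.1,8.6,0,1.37]],
  ],
)

```text
clock: 2.35
position: [0.5395, -0.1204, 0.4048]
tool_rot: [3.141, -0.0, 1.324]
force: [-0.7, -0.4, 0.0]
grip_width: 0.085
```

Run:
```python
from h import *
f=bot.grab_frame("wrist"); cv2.imwrite("pics/w1.png",f["pixels"]); o=bot.observe(); print(o['position'],o['tool_rot'],o['moment'],o['qpos'])
K=np.array(f["mtx"])
def fp(X):
    c=np.array(f["R"])@X+f["t"]; th=np.arctan2(np.hypot(c[0],c[1]),c[2]); u=c[:2]/np.hypot(c[0],c[1])*th
    return u*K[0,0]+K[:2,2]
O=np.array([.5404,-.1204]);y=-.254
ax=np.array([np.cos(y),np.sin(y)])
for s in(-25,0,25): print(fp(np.r_[O+ax*s/1000,.12]))
```

```text
[ 0.53945562 -0.12048701  0.40468245] [ 3.14147495e+00 -4.13550961e-04  1.32385645e+00] [ 0.01252578 -0.05257799  0.02091208] [ 0.67253917  0.50278481 -0.77872181  1.76467564  0.40269797  1.04065412
  1.07140039]
[319.48378112 200.88778424]
[319.27955707 234.9385871 ]
[319.08661876 267.1216095 ]
```

View pics/w1.png

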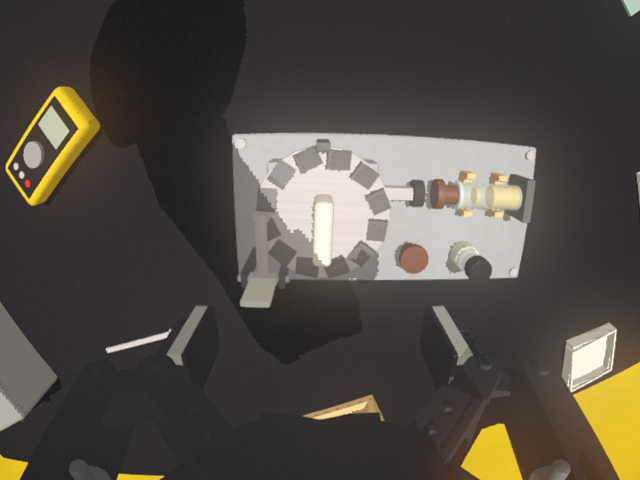

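The wrist view shows the bar's top from (324,197) to (322,265), about 4 px right of where I predicted it. The ram pad is near (417,193) and the stopper head near (432,193). I'll refine the bar position and the gap.

```bash
cat >> h.py <<'E'
def wray(f,uv,z):
    K=np.array(f["mtx"]);R=np.array(f["R"]);t=np.array(f["t"])
    p=(np.atleast_2d(np.array(uv,float))-K[:2,2])/K[0,0]; th=np.linalg.norm(p,axis=1); u=p/th[:,None]
    d=np.c_[u*np.sin(th)[:,None],np.cos(th)]@R; C=-R.T@t
    return C+d*((z-C[2])/d[:,2])[:,None]
def press(X,o=(.5404,-.1204),y=-.254):
    X=np.atleast_2d(X)[:,:2]-o; c,s=np.cos(y),np.sin(y)
    return np.c_[X[:,0]*c+X[:,1]*s,-X[:,0]*s+X[:,1]*c]*1000
E
python3 - <<'E'
from h import *
f=bot.grab_frame("wrist"); im=f["pixels"]
cv2.imwrite("pics/w1z.png",cv2.resize(im[130:310,230:540],None,fx=2.55,fy=2.55,interpolation=cv2.INTER_CUBIC))
hsv=cv2.cvtColor(im,cv2.COLOR_BGR2HSV)
print(im[230,305:345].tolist())
print("ram/stopper row 193",[(u,im[193,u].tolist()) for u in range(405,450,2)])
print(press(wray(f,[[323,197],[323,266]],.12)),press(wray(f,[[235,137],[534,152],[517,277],[239,280]],.01)))
E
```

```text
[[219, 226, 236], [219, 226, 236], [218, 226, 236], [220, 227, 237], [220, 227, 237], [218, 224, 235], [168, 176, 185], [148, 157, 166], [157, 169, 177], [194, 210, 215], [215, 232, 237], [226, 241, 247], [231, 248, 253], [237, 254, 255], [241, 255, 255], [241, 255, 255], [241, 255, 255], [242, 255, 255], [242, 255, 255], [243, 255, 255], [242, 255, 255], [242, 255, 255], [242, 255, 255], [238, 255, 255], [231, 247, 254], [226, 242, 248], [214, 230, 236], [197, 211, 218], [212, 221, 230], [219, 227, 237], [220, 228, 237], [219, 227, 237], [220, 226, 237], [220, 227, 237], [219, 226, 237], [219, 226, 237], [219, 226, 237], [220, 226, 237], [219, 226, 236], [220, 227, 237]]
ram/stopper row 193 [(405, [219, 224, 234]), (407, [219, 224, 234]), (409, [218, 224, 234]), (411, [219, 226, 235]), (413, [163, 170, 179]), (415, [90, 96, 99]), (417, [98, 104, 109]), (419, [96, 102, 108]), (421, [97, 104, 108]), (423, [97, 103, 109]), (425, [125, 130, 135]), (427, [144, 149, 153]), (429, [124, 128, 132]), (431, [83, 93, 108]), (433, [82, 92, 107]), (435, [82, 92, 107]), (437, [81, 90, 106]), (439, [111, 130, 168]), (441, [121, 142, 184]), (443, [116, 136, 178]), (445, [109, 130, 172]), (447, [110, 130, 173]), (449, [110, 131, 173])]
[[-27.83136014   2.37952875]
 [ 24.03994348   2.83862029]] [[-66.02963972 -83.30306734]
 [-62.19481621 234.68562207]
 [ 85.72570917 236.30874666]
 [ 86.94414532 -87.16154518]]
```

View pics/w1z.png

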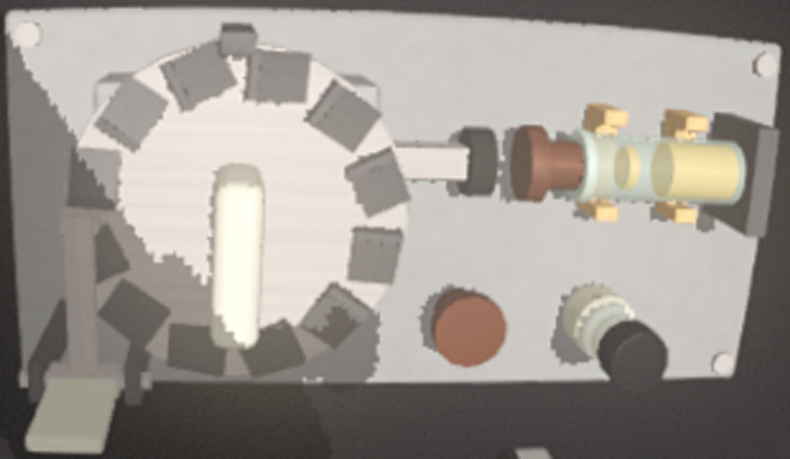

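Request:
step_arm(
  plan=[
    [[0,0.2,-2,-0.005],[0,0.2,-4,-0.005],[0,0.2,-6,-0.005],[0,0.2,-8,-0.005],[0,0.2,-10,-0.005],[0,0.2,-11.5,-0.005],[0,0.2,-12.7,-0.005],[0,0.2,-13.5,-0.005],[0,0.2,-14.1,-0.005],[0,0.2,-14.3,-0.005],[0,0.2,-14.3,-0.005],[0,0.2,-14.3,-0.005]],
  ],
)

```text
clock: 3.45
position: [0.5396, -0.1185, 0.2622]
tool_rot: [3.141, -0.0, 1.312]
force: [-0.4, -0.5, 0.4]
grip_width: 0.0855
```

Run:
```python
from h import *
f=bot.grab_frame("wrist"); cv2.imwrite("pics/w2.png",f["pixels"]); f=bot.grab_frame("scene"); cv2.imwrite("pics/s2.png",f["pixels"][180:420,180:500]);o=bot.observe(); print(o['position'],o['tool_rot'],o['force'],o['moment'])
```

```text
[ 0.53962975 -0.11855304  0.26232295] [ 3.14050014e+00 -4.98964355e-04  1.31198752e+00] [-0.85723239 -0.45386324 -0.29641896] [-0.04513254 -0.02180141 -0.01351427]
```

View pics/w2.png

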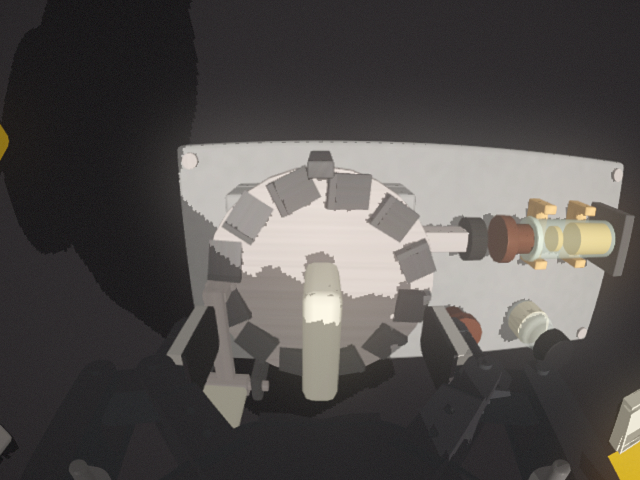

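View pics/s2.png

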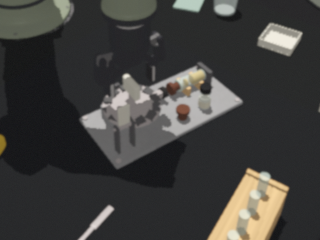

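The bar now sits centred between the fingers at u≈321, and its top spans about v 290 to 398. A quick check of its position along the bar, then I close the jaws.

Run:
```python
from h import *
f=bot.grab_frame("wrist"); im=f["pixels"]
for v in range(255,412,4): print(v,im[v,321].tolist(),end=' ')
p=wray(f,[[321.5,288],[321.5,398]],.12);print(p,press(p),p.mean(0))
cv2.imwrite("pics/w2z.png",cv2.resize(im[230:420,230:420],None,fx=3,fy=3))
```

```text
255 [136, 142, 153] 259 [137, 145, 154] 263 [162, 176, 183] 267 [165, 179, 186] 271 [166, 181, 187] 275 [166, 182, 188] 279 [167, 183, 188] 283 [170, 185, 190] 287 [171, 186, 191] 291 [180, 196, 201] 295 [210, 227, 232] 299 [224, 241, 247] 303 [229, 245, 251] 307 [231, 248, 253] 311 [231, 248, 253] 315 [231, 248, 253] 319 [202, 219, 225] 323 [146, 161, 166] 327 [146, 161, 166] 331 [146, 162, 166] 335 [146, 161, 165] 339 [146, 161, 164] 343 [144, 160, 164] 347 [143, 159, 163] 351 [143, 158, 162] 355 [145, 159, 163] 359 [143, 157, 161] 363 [141, 156, 160] 367 [143, 158, 161] 371 [142, 156, 160] 375 [142, 156, 160] 379 [141, 155, 159] 383 [141, 154, 159] 387 [141, 155, 160] 391 [140, 153, 157] 395 [140, 153, 158] 399 [133, 149, 154] 403 [37, 39, 39] 407 [37, 37, 38] 411 [37, 37, 37] [[ 0.51504946 -0.11116047  0.12      ]
 [ 0.56285047 -0.12373259  0.12      ]] [[-26.85885978   2.57305309]
 [ 22.56754853   2.41563634]] [ 0.53894996 -0.11744653  0.12      ]
```

View pics/w2z.png

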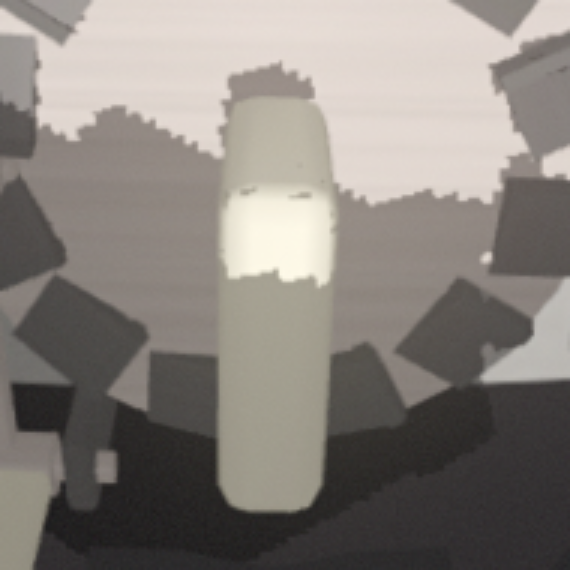

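Request:
step_arm(
  plan=[
    [[-0.05,0.1,0,0],[-0.05,0.1,0,0],[-0.05,0.1,0,0],[-0.05,0.1,0,0],[-0.05,0.1,0,0],[-0.05,0.1,0,0],[-0.05,0.1,0,0],[-0.05,0.1,0,0],[-0.05,0.1,0,0],[-0.05,0.1,0,0]],
  ],
  jaw=1,
  force=60,
)

```text
clock: 4.43
position: [0.5391, -0.1177, 0.2624]
tool_rot: [3.141, -0.0, 1.312]
force: [-1.8, -0.9, 5.7]
grip_width: 0.013
```

```bash
cat > ob.py <<'E'
from workcell import bot
o=bot.observe(); print(o['clock'],o['position'].round(4),o['tool_rot'].round(4),o['force'].round(2),"M",o['moment'].round(3),o['grip_width'])
E
python3 ob.py
```

```text
4.4333 [ 0.5391 -0.1177  0.2624] [ 3.1406e+00 -2.0000e-04  1.3117e+00] [-1.79 -0.91  5.67] M [-0.253  0.399 -0.128] 0.01304216692255858
```

Request:
step_arm(
  plan=[
    [[0,0,0,-0.03],[0,0,0,-0.06],[0,0,0,-0.09],[0,0,0,-0.12],[0,0,0,-0.15],[0,0,0,-0.18],[0,0,0,-0.21],[0,0,0,-0.24],[0,0,0,-0.24]],
  ],
)

```text
clock: 5.18
position: [0.5392, -0.1173, 0.2624]
tool_rot: [3.14, -0.001, 1.069]
force: [1.3, 4.4, 0.0]
grip_width: 0.0132
```

```bash
python3 ob.py
```

```text
5.1833 [ 0.5392 -0.1173  0.2624] [ 3.1405e+00 -7.0000e-04  1.0694e+00] [1.3  4.38 0.02] M [ 1.015 -0.201 -0.037] 0.01323172248932176
```

Request:
step_arm(
  plan=[
    [[0,0,0,-0.03],[0,0,0,-0.06],[0,0,0,-0.09],[0,0,0,-0.12],[0,0,0,-0.15],[0,0,0,-0.18],[0,0,0,-0.18]],
  ],
)

```text
clock: 5.77
position: [0.5393, -0.117, 0.2624]
tool_rot: [3.14, -0.001, 0.886]
force: [3.8, 5.0, -1.4]
grip_width: 0.0131
```

```bash
python3 ob.py;python3 - <<'E'
from h import *
f=bot.grab_frame("wrist"); cv2.imwrite("pics/w3.png",f["pixels"])
E
```

```text
5.7667 [ 0.5393 -0.117   0.2624] [ 3.1404e+00 -1.3000e-03  8.8650e-01] [ 3.79  4.97 -1.42] M [ 1.094 -0.438  0.003] 0.013091430853969297
```

View pics/w3.png

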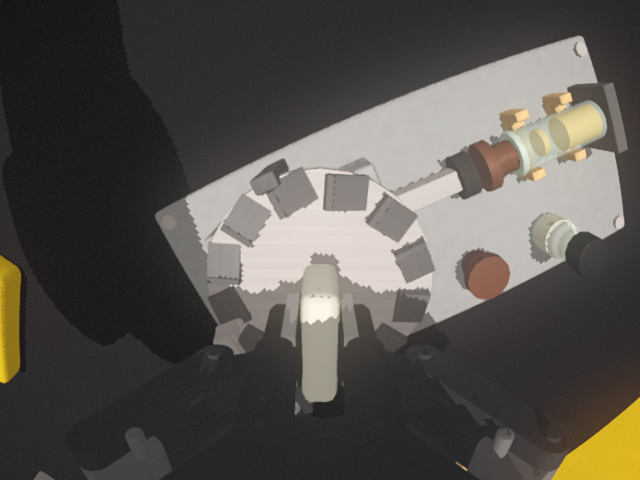

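Request:
step_arm(
  plan=[
    [[0,0,0,-0.03],[0,0,0,-0.06],[0,0,0,-0.09],[0,0,0,-0.12],[0,0,0,-0.15],[0,0,0,-0.15]],
  ],
)

```text
clock: 6.32
position: [0.5395, -0.1168, 0.2624]
tool_rot: [3.14, -0.002, 0.735]
force: [2.6, 5.3, -1.8]
grip_width: 0.0132
```

```bash
python3 ob.py
```

```text
6.3167 [ 0.5395 -0.1168  0.2624] [ 3.1402e+00 -1.8000e-03  7.3470e-01] [ 2.61  5.25 -1.83] M [ 1.026 -0.543 -0.045] 0.013210028174548031
```

Request:
step_arm(
  plan=[
    [[0,0,0,-0.03],[0,0,0,-0.06],[0,0,0,-0.09],[0,0,0,-0.12],[0,0,0,-0.12]],
  ],
)

```text
clock: 6.73
position: [0.5396, -0.1166, 0.2624]
tool_rot: [3.14, -0.002, 0.611]
force: [3.3, 4.7, -1.3]
grip_width: 0.0131
```

```bash
python3 ob.py
```

```text
6.7333 [ 0.5396 -0.1166  0.2624] [ 3.1402e+00 -2.2000e-03  6.1100e-01] [ 3.34  4.75 -1.29] M [ 0.923 -0.532 -0.022] 0.013081397286628545
```

Request:
step_arm(
  plan=[
    [[0,0,0,-0.03],[0,0,0,-0.06],[0,0,0,-0.09]],
  ],
)

```text
clock: 6.98
position: [0.5397, -0.1165, 0.2624]
tool_rot: [3.14, -0.003, 0.518]
force: [4.0, 4.3, -1.4]
grip_width: 0.0133
```

```bash
python3 ob.py;python3 - <<'E'
from h import *
f=bot.grab_frame("wrist"); cv2.imwrite("pics/w4.png",f["pixels"])
E
python3 ob.py
```

```text
6.9833 [ 0.5397 -0.1165  0.2624] [ 3.1402e+00 -2.5000e-03  5.1790e-01] [ 4.03  4.26 -1.4 ] M [ 0.976 -0.559  0.116] 0.01328216722199863
7.0333 [ 0.5397 -0.1165  0.2624] [ 3.1402e+00 -2.5000e-03  5.1540e-01] [ 3.28  3.66 -1.98] M [ 0.875 -0.538 -0.019] 0.013107882328112915
```

View pics/w4.png

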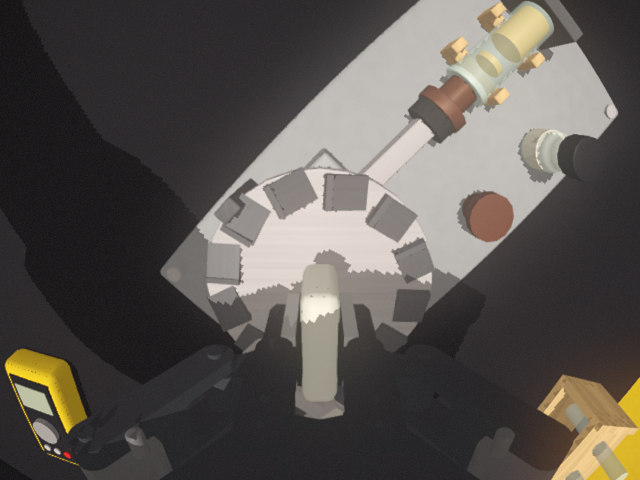

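Request:
step_arm(
  plan=[
    [[0,0,0,-0.02],[0,0,0,-0.04],[0,0,0,-0.06]],
  ],
)

```text
clock: 7.28
position: [0.5398, -0.1164, 0.2624]
tool_rot: [3.14, -0.003, 0.453]
force: [2.8, 5.2, -2.4]
grip_width: 0.0129
```

```bash
python3 ob.py
```

```text
7.2833 [ 0.5398 -0.1164  0.2624] [ 3.1401e+00 -2.8000e-03  4.5300e-01] [ 2.81  5.24 -2.42] M [ 0.855 -0.523  0.307] 0.012855996325224965
```

Request:
step_arm(
  plan=[
    [[0,0,0,-0.02],[0,0,0,-0.04]],
  ],
)

```text
clock: 7.45
position: [0.5399, -0.1163, 0.2624]
tool_rot: [3.14, -0.003, 0.411]
force: [2.6, 4.1, -1.9]
grip_width: 0.0132
```

```bash
python3 ob.py
```

```text
7.45 [ 0.5399 -0.1163  0.2624] [ 3.1401e+00 -2.9000e-03  4.1050e-01] [ 2.6   4.1  -1.93] M [ 0.818 -0.469  0.305] 0.013206576817404274
```

Request:
step_arm(
  plan=[
    [[0,0,0,-0.02]],
  ],
)

```text
clock: 7.53
position: [0.5399, -0.1163, 0.2624]
tool_rot: [3.14, -0.003, 0.388]
force: [2.6, 4.4, -1.0]
grip_width: 0.0134
```

```bash
python3 ob.py
```

```text
7.5333 [ 0.5399 -0.1163  0.2624] [ 3.140e+00 -3.100e-03  3.883e-01] [ 2.62  4.42 -0.95] M [ 0.78  -0.308  0.26 ] 0.01344586906974813
```

Request:
step_arm(
  plan=[
    [[0,0,0,-0.02]],
  ],
)

```text
clock: 7.62
position: [0.54, -0.1163, 0.2624]
tool_rot: [3.14, -0.003, 0.366]
force: [2.4, 3.9, -1.1]
grip_width: 0.0129
```

```bash
python3 ob.py
```

```text
7.6167 [ 0.54   -0.1163  0.2624] [ 3.140e+00 -3.100e-03  3.659e-01] [ 2.35  3.91 -1.09] M [ 0.77  -0.321  0.218] 0.012922428157566822
```

Request:
step_arm(
  plan=[
    [[0,0,0,-0.02]],
  ],
)

```text
clock: 7.7
position: [0.54, -0.1163, 0.2624]
tool_rot: [3.14, -0.003, 0.344]
force: [3.4, 4.8, -2.5]
grip_width: 0.0131
```

```bash
python3 ob.py
```

```text
7.7 [ 0.54   -0.1163  0.2624] [ 3.14   -0.0032  0.3435] [ 3.41  4.77 -2.49] M [ 0.832 -0.44   0.273] 0.013059925612593117
```

Request:
step_arm(
  plan=[
    [[0,0,0,-0.02]],
  ],
)

```text
clock: 7.78
position: [0.54, -0.1162, 0.2624]
tool_rot: [3.14, -0.003, 0.321]
force: [2.9, 4.8, -0.9]
grip_width: 0.013
```

```bash
python3 ob.py
```

```text
7.7833 [ 0.54   -0.1162  0.2624] [ 3.14   -0.0033  0.3212] [ 2.92  4.82 -0.87] M [ 0.792 -0.415  0.248] 0.012985751669545346
```

Request:
step_arm(
  plan=[
    [[0,0,0,-0.02]],
  ],
)

```text
clock: 7.87
position: [0.54, -0.1162, 0.2624]
tool_rot: [3.14, -0.003, 0.299]
force: [2.6, 4.3, -2.2]
grip_width: 0.0133
```

```bash
python3 ob.py
```

```text
7.8667 [ 0.54   -0.1162  0.2624] [ 3.14   -0.0034  0.2988] [ 2.58  4.26 -2.17] M [ 0.821 -0.425  0.18 ] 0.013293708984354212
```

Request:
step_arm(
  plan=[
    [[0,0,0,-0.02]],
  ],
)

```text
clock: 7.95
position: [0.5401, -0.1162, 0.2624]
tool_rot: [3.14, -0.004, 0.277]
force: [2.4, 4.3, -1.6]
grip_width: 0.0132
```

```bash
python3 ob.py
```

```text
7.95 [ 0.5401 -0.1162  0.2624] [ 3.14   -0.0035  0.2766] [ 2.4   4.26 -1.59] M [ 0.828 -0.376  0.207] 0.013176395035851097
```

Request:
step_arm(
  plan=[
    [[0,0,0,-0.02]],
  ],
)

```text
clock: 8.03
position: [0.5401, -0.1162, 0.2624]
tool_rot: [3.14, -0.004, 0.254]
force: [3.8, 4.3, -1.6]
grip_width: 0.0128
```

```bash
python3 ob.py
```

```text
8.0333 [ 0.5401 -0.1162  0.2624] [ 3.14   -0.0036  0.2542] [ 3.84  4.31 -1.6 ] M [ 0.758 -0.446  0.212] 0.012815973787557415
```

Request:
step_arm(
  plan=[
    [[0,0,0,-0.02]],
  ],
)

```text
clock: 8.12
position: [0.5402, -0.1162, 0.2624]
tool_rot: [3.14, -0.004, 0.232]
force: [3.2, 3.9, -0.9]
grip_width: 0.0133
```

```bash
python3 ob.py
```

```text
8.1167 [ 0.5402 -0.1162  0.2624] [ 3.14   -0.0037  0.2319] [ 3.19  3.85 -0.88] M [ 0.814 -0.397  0.215] 0.0132899891216899
```

Request:
step_arm(
  plan=[
    [[0,0,0,-0.02]],
  ],
)

```text
clock: 8.2
position: [0.5402, -0.1161, 0.2624]
tool_rot: [3.14, -0.004, 0.21]
force: [3.2, 3.8, -1.3]
grip_width: 0.0134
```

```bash
python3 ob.py
```

```text
8.2 [ 0.5402 -0.1161  0.2624] [ 3.14   -0.0038  0.2095] [ 3.25  3.76 -1.29] M [ 0.755 -0.357  0.165] 0.01335317559765283
```

Request:
step_arm(
  plan=[
    [[0,0,0,-0.02]],
  ],
)

```text
clock: 8.28
position: [0.5402, -0.1161, 0.2624]
tool_rot: [3.14, -0.004, 0.187]
force: [2.9, 3.3, -2.5]
grip_width: 0.0133
```

```bash
python3 ob.py
```

```text
8.2833 [ 0.5402 -0.1161  0.2624] [ 3.14   -0.0039  0.1872] [ 2.93  3.28 -2.46] M [ 0.77  -0.436  0.27 ] 0.013289857218700336
```

Request:
step_arm(
  plan=[
    [[0,0,0,-0.02]],
  ],
)

```text
clock: 8.37
position: [0.5403, -0.1161, 0.2624]
tool_rot: [3.14, -0.004, 0.165]
force: [2.9, 5.3, -2.2]
grip_width: 0.0132
```

```bash
python3 ob.py
```

```text
8.3667 [ 0.5403 -0.1161  0.2624] [ 3.14   -0.004   0.1649] [ 2.92  5.27 -2.22] M [ 0.774 -0.405  0.236] 0.013153775854630454
```

Request:
step_arm(
  plan=[
    [[0,0,0,-0.02]],
  ],
)

```text
clock: 8.45
position: [0.5403, -0.1161, 0.2624]
tool_rot: [3.14, -0.004, 0.142]
force: [2.8, 3.9, -1.9]
grip_width: 0.0129
```

```bash
python3 ob.py
```

```text
8.45 [ 0.5403 -0.1161  0.2624] [ 3.14   -0.004   0.1424] [ 2.82  3.86 -1.88] M [ 0.786 -0.384  0.228] 0.012892629623332453
```

Request:
step_arm(
  plan=[
    [[0,0,0,-0.02]],
  ],
)

```text
clock: 8.53
position: [0.5403, -0.1161, 0.2624]
tool_rot: [3.14, -0.004, 0.12]
force: [3.4, 4.5, -1.0]
grip_width: 0.0133
```

```bash
python3 ob.py
```

```text
8.5333 [ 0.5403 -0.1161  0.2624] [ 3.14   -0.0041  0.1201] [ 3.43  4.54 -1.04] M [ 0.754 -0.419  0.239] 0.013275189322431335
```

Request:
step_arm(
  plan=[
    [[0,0,0,-0.02]],
  ],
)

```text
clock: 8.62
position: [0.5404, -0.116, 0.2624]
tool_rot: [3.14, -0.004, 0.098]
force: [3.2, 4.1, -2.4]
grip_width: 0.0132
```

```bash
python3 ob.py
```

```text
8.6167 [ 0.5404 -0.116   0.2624] [ 3.1401 -0.0042  0.0978] [ 3.17  4.12 -2.45] M [ 0.802 -0.362  0.265] 0.01320934210420887
```

Request:
step_arm(
  plan=[
    [[0,0,0,-0.02]],
  ],
)

```text
clock: 8.7
position: [0.5404, -0.116, 0.2624]
tool_rot: [3.14, -0.004, 0.076]
force: [3.3, 3.8, -2.2]
grip_width: 0.0134
```

```bash
python3 ob.py
```

```text
8.7 [ 0.5404 -0.116   0.2624] [ 3.14   -0.0044  0.0755] [ 3.33  3.78 -2.16] M [ 0.789 -0.44   0.407] 0.013360850341866192
```

Request:
step_arm(
  plan=[
    [[0,0,0,-0.02]],
  ],
)

```text
clock: 8.78
position: [0.5404, -0.116, 0.2624]
tool_rot: [3.14, -0.004, 0.053]
force: [3.1, 4.1, -2.3]
grip_width: 0.0132
```

```bash
python3 ob.py
```

```text
8.7833 [ 0.5404 -0.116   0.2624] [ 3.14   -0.0043  0.0534] [ 3.07  4.14 -2.3 ] M [ 0.746 -0.341  0.449] 0.013220612072163566
```

Request:
step_arm(
  plan=[
    [[0,0,0,-0.01]],
  ],
)

```text
clock: 8.87
position: [0.5405, -0.116, 0.2624]
tool_rot: [3.14, -0.004, 0.041]
force: [3.1, 3.7, -1.8]
grip_width: 0.0135
```

```bash
python3 ob.py
```

```text
8.8667 [ 0.5405 -0.116   0.2624] [ 3.1399 -0.0044  0.0414] [ 3.14  3.75 -1.85] M [ 0.763 -0.323  0.526] 0.013461083095570245
```

Request:
step_arm(
  plan=[
    [[0,0,0,0]],
  ],
)

```text
clock: 8.95
position: [0.5405, -0.1159, 0.2624]
tool_rot: [3.14, -0.004, 0.04]
force: [3.4, 3.8, -1.5]
grip_width: 0.0129
```

```bash
python3 ob.py
```

```text
8.95 [ 0.5405 -0.1159  0.2624] [ 3.1398 -0.0043  0.0404] [ 3.45  3.78 -1.47] M [ 0.636 -0.292  0.434] 0.012949240023907882
```

Request:
step_arm(
  plan=[
    [[0,0,0,-0.01]],
  ],
)

```text
clock: 9.03
position: [0.5405, -0.1159, 0.2624]
tool_rot: [3.14, -0.004, 0.03]
force: [3.1, 3.6, -2.2]
grip_width: 0.0133
```

```bash
python3 ob.py
```

```text
9.0333 [ 0.5405 -0.1159  0.2624] [ 3.1397 -0.0044  0.0305] [ 3.08  3.58 -2.25] M [ 0.725 -0.398  0.576] 0.013292034324743438
```

Request:
step_arm(
  plan=[
    [[0,0,0,0],[0,0,0,0]],
  ],
)

```text
clock: 9.2
position: [0.5405, -0.1159, 0.2624]
tool_rot: [3.14, -0.004, 0.031]
force: [2.6, 3.9, -1.7]
grip_width: 0.0131
```

```bash
python3 ob.py
python3 - <<'E'
from h import *
f=bot.grab_frame("wrist"); cv2.imwrite("pics/w5.png",f["pixels"])
f=bot.grab_frame("scene"); cv2.imwrite("pics/s5.png",cv2.resize(f["pixels"][220:360,240:440],None,fx=4,fy=4,interpolation=cv2.INTER_CUBIC))
E
python3 ob.py
```

```text
9.2 [ 0.5405 -0.1159  0.2624] [ 3.1397 -0.0044  0.0306] [ 2.61  3.93 -1.74] M [ 0.761 -0.341  0.446] 0.013114207821540123
9.3 [ 0.5405 -0.1159  0.2624] [ 3.1397 -0.0044  0.0306] [ 2.47  4.48 -1.52] M [ 0.732 -0.375  0.432] 0.01298496882183638
```

View pics/w5.png

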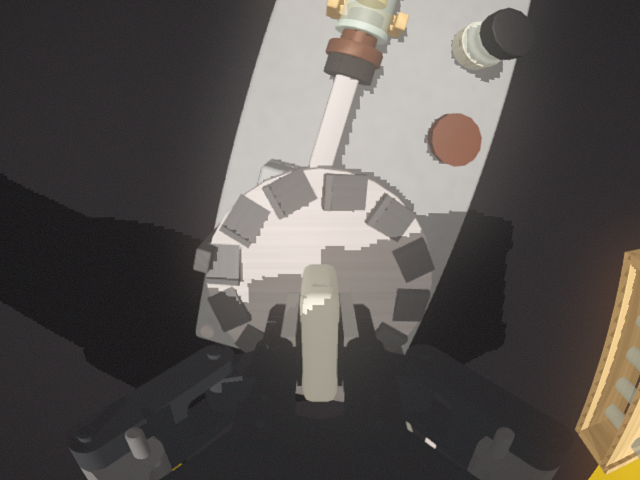

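View pics/s5.png

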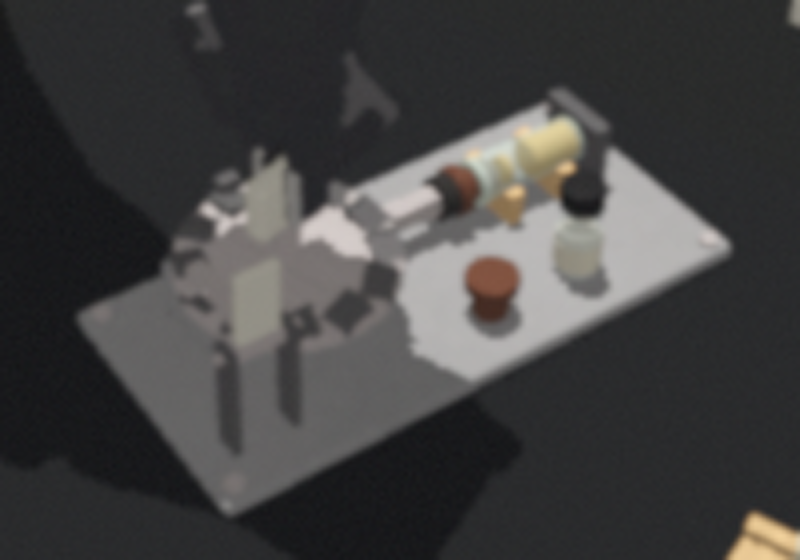

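The stopper head is now close to the vial lip with the pad against it, and the tab is still upright, so the pawl is down. The torque says about 24–31 N. I'll add one small increment for margin.

Request:
step_arm(
  plan=[
    [[0,0,0,-0.01],[0,0,0,-0.01],[0,0,0,-0.01]],
  ],
)

```text
clock: 9.55
position: [0.5405, -0.1159, 0.2624]
tool_rot: [3.14, -0.004, 0.021]
force: [3.6, 4.3, -2.2]
grip_width: 0.0132
```

```bash
python3 ob.py
```

```text
9.55 [ 0.5405 -0.1159  0.2624] [ 3.1397 -0.0044  0.0205] [ 3.59  4.31 -2.24] M [ 0.767 -0.495  0.484] 0.013229025319967457
```

Request:
step_arm(
  plan=[
    [[0,0,0,0.015],[0,0,0,0.03],[0,0,0,0.045]],
  ],
)

```text
clock: 9.8
position: [0.5405, -0.116, 0.2624]
tool_rot: [3.14, -0.004, 0.067]
force: [2.9, 4.0, -1.0]
grip_width: 0.0129
```

```bash
python3 ob.py
```

```text
9.8 [ 0.5405 -0.116   0.2624] [ 3.1398 -0.0043  0.0668] [ 2.9   3.96 -0.98] M [ 0.765 -0.205  0.037] 0.012885114879847101
```

Request:
step_arm(
  plan=[
    [[0,0,0,0.01],[0,0,0,0.015]],
  ],
)

```text
clock: 9.97
position: [0.5404, -0.116, 0.2624]
tool_rot: [3.14, -0.004, 0.083]
force: [2.3, 4.3, -0.5]
grip_width: 0.0131
```

```bash
python3 ob.py
```

```text
9.9667 [ 0.5404 -0.116   0.2624] [ 3.1399 -0.0042  0.0828] [ 2.28  4.3  -0.51] M [ 0.88  -0.214 -0.013] 0.01310978665542461
```

Request:
step_arm(
  plan=[
    [[0,0,0,0],[0,0,0,0],[0,0,0,0],[0,0,0,0],[0,0,0,0],[0,0,1,0],[0,0,3,0],[0,0,5,0],[0,0,7,0],[0,0,8,0],[0,0,8,0]],
  ],
  jaw=0.4,
)

```text
clock: 10.88
position: [0.5409, -0.1161, 0.345]
tool_rot: [3.139, -0.008, 0.083]
force: [-0.1, -0.3, -1.0]
grip_width: 0.0512
```

```bash
python3 - <<'E'
from h import *
f=bot.grab_frame("wrist"); cv2.imwrite("pics/w6.png",f["pixels"])
E
python3 ob.py
```

```text
10.9333 [ 0.5405 -0.1161  0.3435] [ 3.1393 -0.0061  0.0825] [-0.65 -0.3  -1.16] M [-0.021  0.01   0.022] 0.05118845539726844
```

View pics/w6.png

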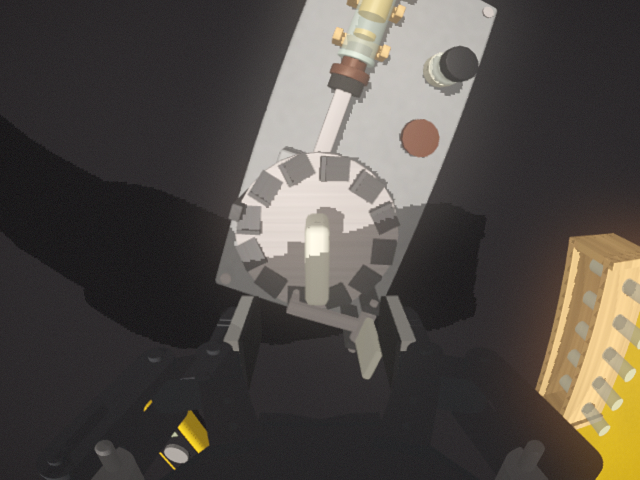

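The bar is free and still at its angle, running from about (316,215) to (317,303). The tab is upright near (368,350), so the pawl is down. I'll move closed fingers to the wheel side of the tab.

Request:
step_arm(
  plan=[
    [[0.1,-0.5,0,0.11],[0.2,-1,0,0.22],[0.3,-1.6,0,0.33],[0.4,-2.2,0,0.44],[0.5,-2.8,0,0.55],[0.6,-3.4,0,0.66],[0.7,-4,0,0.77],[0.8,-4.6,0,0.88],[0.9,-5.2,0,0.99],[1.1,-5.8,0,1.1],[1.1,-5.8,0,1.21],[1.1,-5.8,0,1.234]],
  ],
  jaw=1,
)

```text
clock: 11.93
position: [0.5513, -0.1745, 0.3423]
tool_rot: [3.141, -0.007, 1.322]
force: [-0.2, 0.4, -0.2]
grip_width: 0.0001
```

```bash
python3 - <<'E'
from h import *
f=bot.grab_frame("wrist"); cv2.imwrite("pics/w7.png",f["pixels"])
E
python3 ob.py
```

```text
11.9833 [ 0.5513 -0.1743  0.3424] [ 3.1408 -0.0067  1.3184] [ 0.12 -0.29 -0.61] M [-0.037  0.003  0.008] -0.00025729438999196654
```

View pics/w7.png

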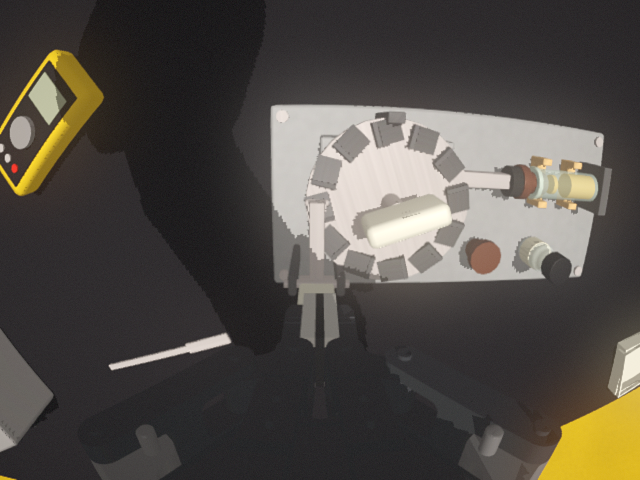

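Run:
```python
from h import *
f=bot.grab_frame("wrist"); im=f["pixels"]
cv2.imwrite("pics/w7z.png",cv2.resize(im[190:350,250:400],None,fx=4,fy=4,interpolation=cv2.INTER_CUBIC))
o=(.5392,-.1174)
print(press(wray(f,[[299,291],[336,291],[299,279],[336,279]],.123),o), press(wray(f,[[317,200]],.077),o))
```

```text
[[ 39.46600478 -61.90574983]
 [ 39.52678239 -40.96929049]
 [ 31.98613065 -61.74903934]
 [ 32.04237045 -41.10327885]] [[ -2.82928868 -51.57143606]]
```

View pics/w7z.png

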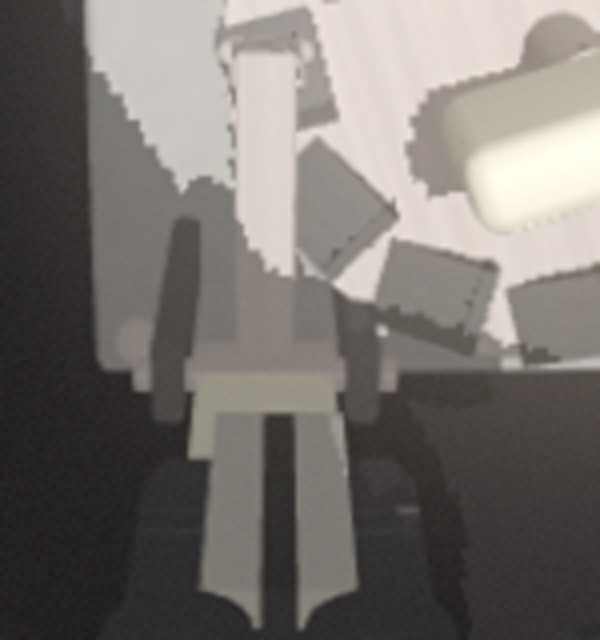

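Request:
step_arm(
  plan=[
    [[0,0,-1,0],[0,0,-2.5,0],[0,0,-4,0],[0,0,-5.3,0],[0,0,-6.1,0],[0,0,-6.5,0],[0,0,-6.5,0]],
  ],
)

```text
clock: 12.62
position: [0.5512, -0.1739, 0.2768]
tool_rot: [-3.141, -0.007, 1.314]
force: [-0.9, 0.5, -0.1]
grip_width: -0.0003
```

```bash
python3 - <<'E'
from h import *
f=bot.grab_frame("wrist"); cv2.imwrite("pics/w8.png",f["pixels"])
f=bot.grab_frame("scene"); cv2.imwrite("pics/s8.png",cv2.resize(f["pixels"][220:360,240:440],None,fx=4,fy=4,interpolation=cv2.INTER_CUBIC))
E
python3 ob.py
```

```text
12.7167 [ 0.5515 -0.174   0.278 ] [ 3.1401 -0.0067  1.3141] [-0.45 -0.35  0.13] M [-0.029  0.032  0.017] 1.2993481173205602e-05
```

View pics/w8.png

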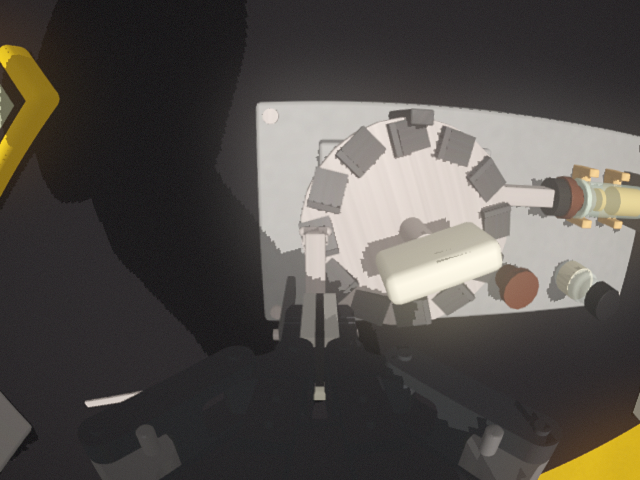

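View pics/s8.png

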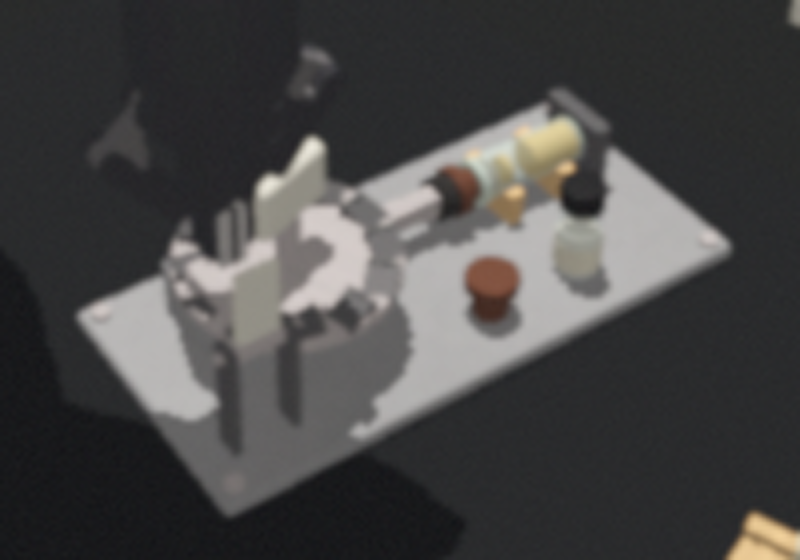

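Request:
step_arm(
  plan=[
    [[0.6,-0.15,0,0],[1.2,-0.3,0,0],[1.7,-0.45,0,0],[2.2,-0.55,0,0],[2.6,-0.7,0,0],[3.0,-0.8,0,0],[3.4,-0.9,0,0],[3.8,-1.0,0,0],[4.2,-1.1,0,0],[4.6,-1.2,0,0],[4.9,-1.27,0,0],[4.9,-1.27,0,0]],
  ],
)

```text
clock: 13.72
position: [0.601, -0.1868, 0.2779]
tool_rot: [3.14, -0.007, 1.314]
force: [-0.4, -0.2, 0.5]
grip_width: 0.0001
```

```bash
python3 - <<'E'
from h import *
f=bot.grab_frame("wrist"); cv2.imwrite("pics/w9.png",f["pixels"])
f=bot.grab_frame("scene"); cv2.imwrite("pics/s9.png",cv2.resize(f["pixels"][220:360,240:440],None,fx=4,fy=4,interpolation=cv2.INTER_CUBIC))
E
python3 ob.py
```

```text
13.8167 [ 0.6005 -0.1866  0.2779] [ 3.1402 -0.0067  1.3141] [ 0.51 -0.09 -0.19] M [ 0.001 -0.004  0.023] -1.052951063397815e-05
```

View pics/w9.png

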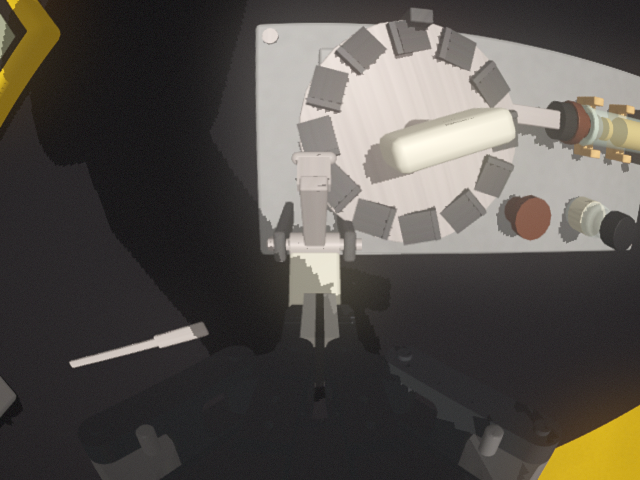

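View pics/s9.png

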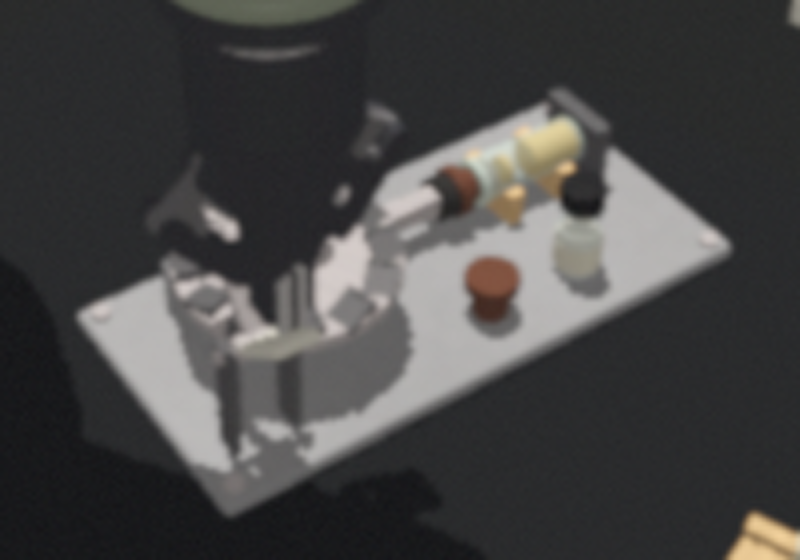

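The tab lies flat at (315,275) and the arm stands up at (313,165). The pawl is thrown back, so I'll raise the gripper and open it.

Request:
step_arm(
  plan=[
    [[0,0,1.5,0],[0,0,3.5,0],[0,0,6,0],[0,0,8,-0.05],[-0.6,0.7,8.5,-0.15],[-1.3,1.5,8.5,-0.26],[-2.0,2.3,8.5,-0.37],[-2.7,3.1,8.5,-0.48],[-3.4,3.9,8.5,-0.59],[-4.1,4.7,8.5,-0.7],[-4.8,5.5,8.5,-0.81],[-5.5,6.3,8.5,-0.92]],
  ],
)

```text
clock: 14.82
position: [0.545, -0.1231, 0.3641]
tool_rot: [3.14, -0.008, 0.389]
force: [0.5, 0.3, 0.2]
grip_width: 0.0001
```

Request:
step_arm(
  plan=[
    [[-0.3,0.3,0,-0.1],[-0.6,0.7,0,-0.2],[-0.6,0.7,0,-0.31],[-0.6,0.7,0,-0.31],[-0.6,0.7,0,-0.31]],
  ],
  jaw=0.3,
)

```text
clock: 15.23
position: [0.539, -0.1158, 0.365]
tool_rot: [3.14, -0.008, 0.083]
force: [0.2, 0.1, 0.7]
grip_width: 0.0593
```

```bash
python3 - <<'E'
from h import *
f=bot.grab_frame("wrist"); cv2.imwrite("pics/w10.png",f["pixels"])
im=f["pixels"]
f2=bot.grab_frame("scene"); cv2.imwrite("pics/s10.png",cv2.resize(f2["pixels"][220:360,240:440],None,fx=4,fy=4,interpolation=cv2.INTER_CUBIC))
E
python3 ob.py
```

```text
15.3333 [ 0.539  -0.1161  0.3646] [ 3.1398 -0.008   0.0823] [-0.14  0.35  1.03] M [-0.027  0.043  0.017] 0.05971977211153217
```

View pics/w10.png

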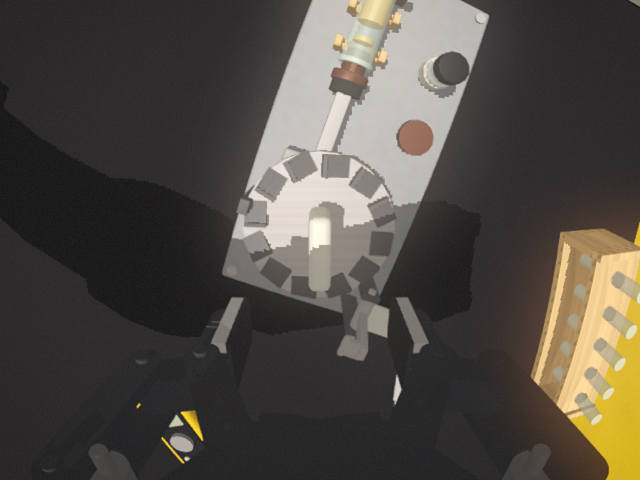

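View pics/s10.png

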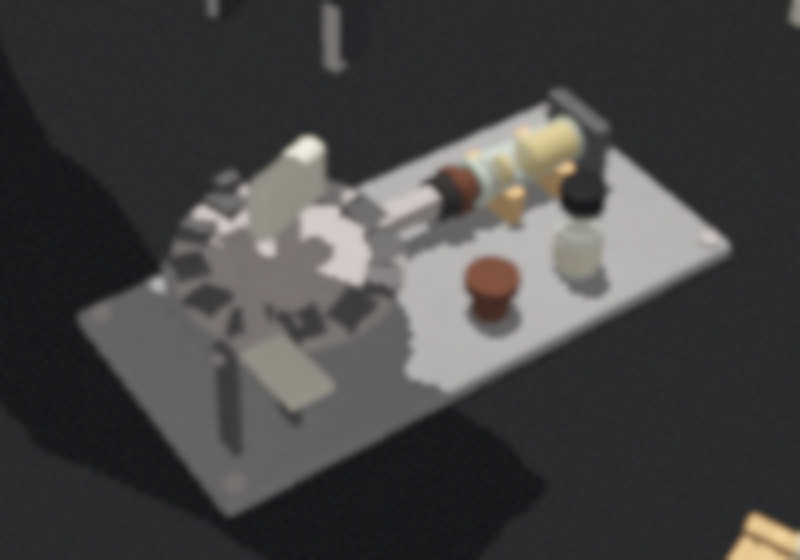

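Request:
step_arm(
  plan=[
    [[0,-0.1,-2,0],[0,-0.1,-4,0],[0,-0.1,-6,0],[0,-0.1,-8,0],[0,-0.1,-9.3,0],[0,-0.1,-10,0],[0,-0.1,-10.3,0],[0,-0.1,-10.3,0]],
  ],
)

```text
clock: 16.0
position: [0.539, -0.1172, 0.2615]
tool_rot: [3.14, -0.008, 0.083]
force: [-0.2, 0.5, 1.0]
grip_width: 0.0596
```

Request:
step_arm(
  plan=[
    [[0,0,0,0],[0,0,0,0],[0,0,0,0],[0,0,0,0],[0,0,0,0],[0,0,0,0],[0,0,0,0]],
  ],
  jaw=1,
)

```text
clock: 16.58
position: [0.5396, -0.1172, 0.2622]
tool_rot: [3.14, -0.01, 0.084]
force: [4.3, -0.1, 6.4]
grip_width: 0.0131
```

```bash
python3 ob.py
```

```text
16.5833 [ 0.5396 -0.1172  0.2622] [ 3.1397 -0.0096  0.0835] [ 4.29 -0.09  6.35] M [-0.106 -0.176  0.057] 0.013083354906746007
```

Gripped. Turning back anticlockwise, about 1.23 rad.

Request:
step_arm(
  plan=[
    [[0,0,0,0.04],[0,0,0,0.09],[0,0,0,0.14],[0,0,0,0.19],[0,0,0,0.24],[0,0,0,0.29],[0,0,0,0.34],[0,0,0,0.39],[0,0,0,0.44],[0,0,0,0.49],[0,0,0,0.54],[0,0,0,0.59]],
  ],
)

```text
clock: 17.58
position: [0.5394, -0.118, 0.2623]
tool_rot: [3.139, -0.008, 0.675]
force: [0.5, -5.8, -2.0]
grip_width: 0.0136
```

```bash
python3 ob.py
```

```text
17.5833 [ 0.5394 -0.118   0.2623] [ 3.1391 -0.0084  0.6753] [ 0.54 -5.77 -2.01] M [-1.335  0.311 -0.113] 0.01355780969457377
```

Request:
step_arm(
  plan=[
    [[0,0,0,0.05],[0,0,0,0.1],[0,0,0,0.15],[0,0,0,0.2],[0,0,0,0.25],[0,0,0,0.3],[0,0,0,0.35],[0,0,0,0.4],[0,0,0,0.45],[0,0,0,0.5],[0,0,0,0.54]],
  ],
)

```text
clock: 18.5
position: [0.5395, -0.1188, 0.2623]
tool_rot: [3.138, -0.007, 1.217]
force: [4.4, -5.4, -4.9]
grip_width: 0.013
```

```bash
python3 ob.py
```

```text
18.5 [ 0.5395 -0.1188  0.2623] [ 3.1384 -0.0073  1.2173] [ 4.39 -5.4  -4.89] M [-1.43  -0.598 -0.012] 0.013018097713689494
```

Request:
step_arm(
  plan=[
    [[0,0,0,0.03],[0,0,0,0.06],[0,0,0,0.08],[0,0,0,0.09]],
  ],
)

```text
clock: 18.83
position: [0.5395, -0.119, 0.2623]
tool_rot: [3.138, -0.007, 1.308]
force: [3.4, -0.9, -4.8]
grip_width: 0.0129
```

```bash
python3 ob.py
python3 - <<'E'
from h import *
f=bot.grab_frame("wrist"); cv2.imwrite("pics/w11.png",f["pixels"])
E
python3 ob.py
```

```text
18.8333 [ 0.5395 -0.119   0.2623] [ 3.1383 -0.0072  1.3082] [ 3.41 -0.9  -4.81] M [-0.644 -0.506 -0.079] 0.01285459163696844
18.8833 [ 0.5395 -0.119   0.2623] [ 3.1383 -0.0071  1.3083] [ 2.68 -1.37 -4.57] M [-0.66  -0.498 -0.003] 0.0131313636252152
```

View pics/w11.png

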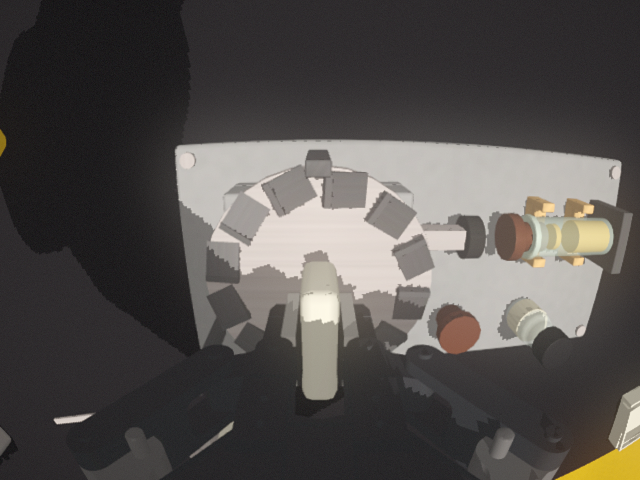

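The ram pad is back at (472,238), where it was at the start, and the stopper has stayed in. I'll nudge once towards the stop, then release.

Request:
step_arm(
  plan=[
    [[0,0,0,0.01],[0,0,0,0.01]],
  ],
)

```text
clock: 19.05
position: [0.5395, -0.119, 0.2623]
tool_rot: [3.138, -0.007, 1.318]
force: [3.1, 0.1, -4.8]
grip_width: 0.0133
```

```bash
python3 ob.py
```

```text
19.05 [ 0.5395 -0.119   0.2623] [ 3.1383 -0.0071  1.3185] [ 3.05  0.12 -4.76] M [-0.48  -0.478 -0.235] 0.01328143586593468
```

Request:
step_arm(
  plan=[
    [[0,0,0,0],[0,0,0,0],[0,0,0,0],[0,0,0,0],[0,0,0,0],[0,0,0,0],[0,0,1,0],[0,0,3,0],[0,0,6,0],[0,0,9,0],[0,0,12,0],[0,0,12,0]],
  ],
  jaw=0.4,
)

```text
clock: 20.05
position: [0.5404, -0.1185, 0.3882]
tool_rot: [3.132, -0.007, 1.319]
force: [1.2, -0.4, 0.5]
grip_width: 0.0513
```

```bash
python3 - <<'E'
from h import *
f=bot.grab_frame("wrist"); cv2.imwrite("pics/w12.png",f["pixels"])
f2=bot.grab_frame("scene"); cv2.imwrite("pics/s12.png",cv2.resize(f2["pixels"][220:360,240:440],None,fx=4,fy=4,interpolation=cv2.INTER_CUBIC))
E
python3 ob.py
```

```text
20.15 [ 0.5395 -0.119   0.3839] [ 3.136  -0.0068  1.3183] [ 0.18  0.47 -0.28] M [0.021 0.017 0.044] 0.0514606546708509
```

View pics/w12.png

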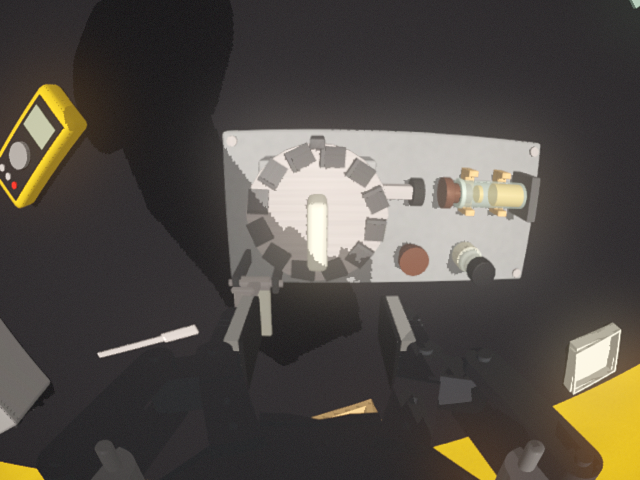

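View pics/s12.png

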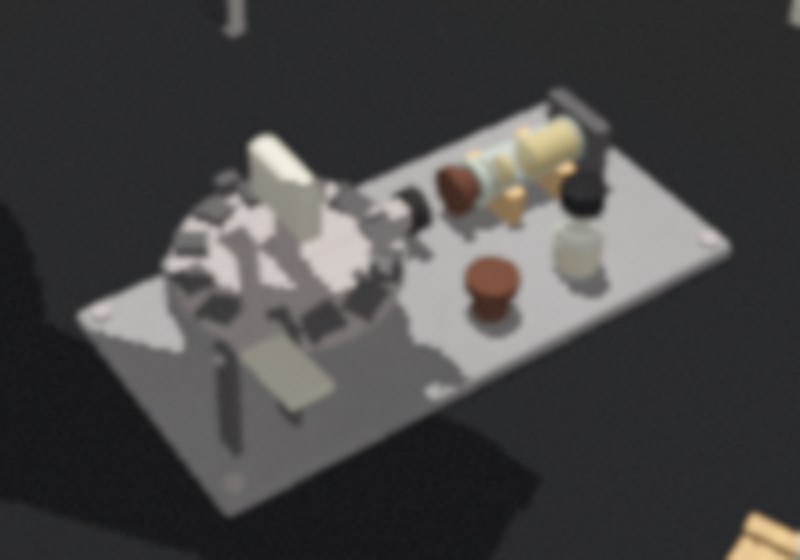

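The back stop was felt at −0.24 N m. The bar is back at its starting angle, the ram is withdrawn, the stopper is still in, the pawl is upright and nothing is touched. I'll let the arm settle, then hand in.

Request:
step_arm(
  plan=[
    [[0,0,0,0],[0,0,0,0],[0,0,0,0],[0,0,0,0]],
  ],
)

```text
clock: 20.48
position: [0.5395, -0.119, 0.3833]
tool_rot: [3.137, -0.007, 1.318]
force: [0.1, 0.7, 0.9]
grip_width: 0.0512
```

```bash
python3 ob.py; python3 -c "
from workcell import bot
print(bot.job_done())"
```

```text
20.4833 [ 0.5395 -0.119   0.3833] [ 3.137  -0.007   1.3184] [0.14 0.68 0.89] M [ 0.007  0.002 -0.015] 0.05122834820665074
the job is handed in; nothing more can be done
None
```

The stopper is pressed into the vial, the pawl is thrown back and the ram is withdrawn. I handed the job in at about 20.5 s and got no verdict back.

- **Pressing:** With the pawl down, I turned the knob about 1.29 rad clockwise. The torque stayed near 0.24 N m while the stopper slid, then rose as it wedged. I stopped at about 0.48 N m held, roughly 30 N on the stopper. The highest reading was 0.58 N m, under the 0.85 N m at which the glass cracks.
- **Pawl:** I backed the knob off about 0.06 rad while still gripping it, until the torque read about zero. I then let go and pushed the tab over with the closed fingers.
- **Withdrawing:** I turned the knob back anticlockwise until the torque jumped to −0.24 N m at the back stop, then let go and lifted clear.

**Last checks:** The final pictures show the pawl arm upright, the stopper still in place, the ram and knob bar back where they started, and the spare stopper and spare vial undisturbed. The force reading was about zero, so the robot is touching nothing.

**Less certain:** The push is worked out from wrist torque, which is noisy by about ±0.05 N m, so it could be off by several newtons. The knob position measured in the top and wrist views differed by about 2–3 mm. I used the wrist view, and the bar sat centred in the grip.

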